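# Fresh pack for the work lamp

## Task

The battery pack in the grey charger is full: press the charger's orange catch to let it go, slide it off the rail, and slide it onto the yellow work lamp's rail, notched end first, fully home until the lamp's catch clicks over it; then let go. Press and push with a light hand without forcing anything, do not drop the pack, and leave the flat pack, the jar and the tape measure where they are.

Things in the scene. Friction and masses are not known exactly. Their poses are not given: they have to be found in the camera images.
- charger: Grey bench charger screwed to the worktop, 180 x 86 mm. Origin on the worktop under the middle of a pack that is home. x: along the rail, the way a pack slides on; y: left; z: up. Flat bed 14 mm above the worktop from x = -58 mm; rail from x = -22 to 36 mm, as on the lamp; behind it a housing (x = 48 to 112 mm, 58 mm high) with the spring catch.
- charger_pad (a point): Middle of the top of the orange ribbed pad of the charger's catch (28 mm along the rail, 32 across): charger x = 86 mm, 80.5 mm above the worktop when free. Pressed straight down 5 to 7 mm (4 to 14 N; 40 N is too much) and held a moment, it lifts the hook, and the plunger pushes the pack some 14 mm out along the rail, where it stays when the pad is let go.
- charger_catch (a joint): Charger's rocker catch, rad. 0: hook down (behind the pack's keeper: latched). Grows as the pad is pressed; the hook lets go at 0.10 to 0.17, end of travel 0.30. Springs back.
- charger_plunger (a joint): Charger's kick-out plunger, m: about 0.001 with a latched pack against it, 0.014 when it has pushed the pack out.
- lamp_foot: Foot of the work lamp, screwed to the worktop, yellow, 214 x 86 mm, with the same rail as the charger. Origin on the worktop under the middle of a pack that is about home; x along the rail, the way a pack slides on; y left; z up. Flat bed 14 mm above the worktop from x = -58 mm. The lamp's head (black housing with catch, plunger, stops; light panel) is set in long slots: up to 12 mm nearer or farther in x.
- lamp_mouth (a point): Start of the lamp's rail, mid-width on the bed: x = -22 mm, z = 14 mm in the foot's frame. From here to x = 36 mm the channel is 65 mm wide (a pack's foot: 62 mm), with black lips over the foot's flanges: 54 mm apart, underside 22.5 mm, top 26.5 mm above the worktop. Guides ahead of it flare to about 75 mm apart at x = -44 mm. The head is 106 mm high at most, from x = 36 mm.
- lamp_plunger (a joint): Lamp's kick-out plunger, m: 0.014 when fully out (4 N), about 0 with a pack home (13 N). Going home takes a push of 12 to 20 N against plunger and hook; a pack pushed less far comes out again. Rubber end stops meet the pack 1 mm beyond home: hardly anything gives there, and more than 35 N on them is too much. A latched pack rests against the hook at 0 to 0.003.
- lamp_catch (a joint): Lamp's rocker catch, the same as the charger's, rad. 0: hook down, either behind the pack's keeper (latched) or with no pack under it. A pack lifts it to about 0.15 over its last 12 mm; it drops back to 0 with a click when the pack is home.
- full_pack_grip (a point): The full battery pack (four green lamps), latched in the charger at the start. Black and yellow, 88 (x) x 62 x 56 mm high, 0.4 kg. Point: its middle, 36 mm above its underside. x: towards the end with the notch in the top, which goes onto a rail first; z up. Flanged foot 62 mm wide, lowest 6 mm; body above 50 mm wide along y (the width to grip), ribbed sides. Home on a rail: point at y = 0, z = 50 mm.
- full_pack: The full pack as a body; origin at the middle of its underside.
- flat_pack_grip (a point): The lamp's flat pack (one red lamp), same shape, standing on the worktop. To be left alone.
- sample_jar_mid (a point): Jar with a blue lid, 63 mm in diameter, 76 mm high; its middle. To be left alone.
- tape_measure_mid (a point): Yellow tape measure lying on its side, 62 x 74 x 36 mm; its middle. To be left alone.

How it is judged:
By the outcome, as a careful person would: the job done as asked, in the order asked, and still so for the second after the job is handed in, with the robot touching nothing.
It also fails if it takes over 48 s, if anything falls off the work surface, if the arm or the gripper's body presses on something with over 40 N, if the wrist force passes 120 N, or if a joint passes its speed limit or range.

## Robot

A 7-joint arm with a two-finger parallel gripper is mounted at the origin on a cart in front of the work surface, level with it; the furniture and walls round the work are solid. World frame = base frame: x ahead of the robot, y to its left, z up, the work surface at z = 0. Lengths are in mm, angles in rad, forces in N, time in s.
With the tool pointing down it reaches from about 400 to 875 mm from the base axis. Payload 4.4 kg.
Tool frame: the origin (TCP) lies at the very end of the fingers, on their centre line; the grasp point (between the pads) lies 19 mm behind it; z points along the fingers, y is the line along which they close (so a half turn about z gives the same grasp; the last joint's range is limited). The gripper opens to 85 mm and grips with 20 to 120 N. Pads are 22 mm wide; open, the fingers measure 114 mm over their backs; the gripper's body (76 mm by 85 mm) begins 54 mm behind the grasp point. The pads swing forward as they close: fully open they stand 13 mm farther back than shut.
Start: joints at [1.14, 0.628, 0.038, 1.517, -0.027, 0.996, -0.02], TCP at [231.925, -607.231, 201.613] pointing down, gripper open.
Joint ranges: [-3.06, 3.06], [-0.37, 2.12], [-1.25, 1.32], [0.18, 2.47], [-1.1, 4.24], [0.23, 1.98], [-2.94, 2.94]. Speed limits (rad/s): [2.57, 2.57, 3.14, 3.14, 3.14, 3.14, 3.14].

## Interface

Orientations are given as [roll, pitch, yaw] about the fixed x, y, z axes, in that order (R = Rz(yaw) Ry(pitch) Rx(roll)).
In Python, from cell import monitor, viewer, workorder gives the robot as it stands.
- The arm moves only by the tool arm_command, never from a script. Its argument "series" is one flat list of numbers, 5 for each row, row after row: the opening in per cent of the stroke, from 0 (shut) to 100 (fully open), then the shift along the tool's x, y, z in cm, then the turn about the tool's z in degrees. In form: [claw, x, y, z, roll, claw, x, y, z, roll, ...]. A call has exactly 5 rows; each row is the pose to reach, as a shift and turn from the pose commanded when the call began, along the tool's axes at that moment; what a row does not reach only later rows make up. A row lasts 1/12 s, in which the tool goes at most 41.7 mm and 7.16 degrees, less where a joint would pass 70% of its speed; a pose out of reach is approached as far as the arm can. A call with a gripper value outside its range is refused whole. The fingers move at their own pace and stop on an object; the grip force is fixed at half the most. Time passes only in rows, so rows that repeat a pose let the fingers close, or fill a call up. It gives the time, the measured TCP pose, the force, the opening and the grip force at its end, in the units of the state.
- monitor.read_state(): the state, without advancing time (a new reading comes with each control period).
- viewer.get_image(name): name is "scene" or "top"; returns (picture, depth): 384x512x3 uint8, red, green, blue; 384x512 float32, mm along the optical axis (not along the pixel's ray), 0 where there is no reading.
- viewer.camera_model(name): a dict with "mtx" (3x3 intrinsics, pixels), "R" (3x3) and "t" (3): a world point X has camera coordinates R X + t. Camera axes: x right, y down, z forward; pixel columns grow to the right and rows downward; lengths in mm; the calibration is good to about 2 mm. A picture is of the moment at which its call begins. camera_model takes no time and is no camera call.
- workorder.finish_job(): hands the job in; it is judged then, once.
The state is a dict: "clock": time; "qpos": joint angles; "qd": joint speeds; "tau": joint torques, N m; "eef_pos": TCP position; "tool_rot": TCP orientation; "force": force on the tool from outside, world axes, zero at the start; "torque": the same for the moment, N m; "width": finger opening in mm; "gripper_force": force on a finger pad.
Only numpy, scipy, OpenCV 4.12 (cv2) and the standard library are available. Lean on these libraries where they do the work, as an engineer would, in place of code of your own. Each camera call takes 0.05 s, during which the arm holds its last target. There are 200 camera calls.

## Working session

There is one attempt and no reset: what is moved stays moved. The work goes in short steps, Python scripts to look and compute and a tool call to move; the robot and the scene stay as the last step left them, time stands still between calls to the robot, and variables do not carry over. Pictures are saved under pics/ and viewed, at most 10 in all, crops included, and the job is handed in when it is done.

Besides the shell and the picture viewer there is one more tool, called after ">>>" as a command line: name --argument value ..., lists and objects as JSON in quotes. arm_command: Moves the arm, as the interface text tells. Its arguments: {"type":"object","properties":{"series":{"type":"array","items":{"type":"number"}}},"required":["series"]}

```bash
ls; mkdir -p pics
cat > h.py <<'E'
import numpy as np, cv2
from cell import monitor, viewer, workorder
def grab(n,f=None):
    p,d=viewer.get_image(n)
    if f: cv2.imwrite('pics/'+f,p[:,:,::-1])
    np.savez('pics/'+n+'.npz',p=p,d=d)
    return p,d
def cloud(n,d):
    c=viewer.camera_model(n);K=np.array(c['mtx']);R=np.array(c['R']);t=np.array(c['t'])
    v,u=np.mgrid[:384,:512]
    X=np.stack([(u-K[0,2])/K[0,0]*d,(v-K[1,2])/K[1,1]*d,d],-1)
    return (X-t)@R
E
python3 - <<'E'
from h import *
p1,d1=viewer.get_image('scene');p2,d2=viewer.get_image('top')
for n,p,d in(('scene',p1,d1),('top',p2,d2)):
    np.savez('pics/'+n+'.npz',p=p,d=d); cv2.imwrite('pics/%s0.png'%n,cv2.resize(p[:,:,::-1],(800,600)))
    c=viewer.camera_model(n);print(n,-np.array(c['R']).T@np.array(c['t']))
print(monitor.read_state())
E
```

```text
pics
scene [-177.30185384  733.84939557  645.28504325]
top [ 326.18559909 -221.97361492 1234.08782143]
{'clock': 0.1, 'qpos': array([ 1.14018411,  0.62925219,  0.03845421,  1.51827368, -0.02699156,
        0.99631755, -0.02002721]), 'qd': array([-0.00055965, -0.0002495 ,  0.00018656, -0.00164214, -0.00133323,
        0.00085044,  0.00164283]), 'tau': array([ 3.42277155e-03, -5.64534581e+01,  1.23045199e+00, -1.93975031e+01,
        1.12226175e-02,  5.33372979e-03, -9.72621716e-08]), 'eef_pos': array([ 231.70148892, -606.63640034,  200.78039966]), 'tool_rot': array([-3.13986040e+00,  3.04015986e-05,  3.64781843e-01]), 'force': array([-0.13584859, -1.3306552 ,  0.51874903]), 'torque': array([-0.01002733,  0.01658958, -0.04112001]), 'gripper_force': 0.0, 'width': 85.36067641426006}
```

View pics/top0.png

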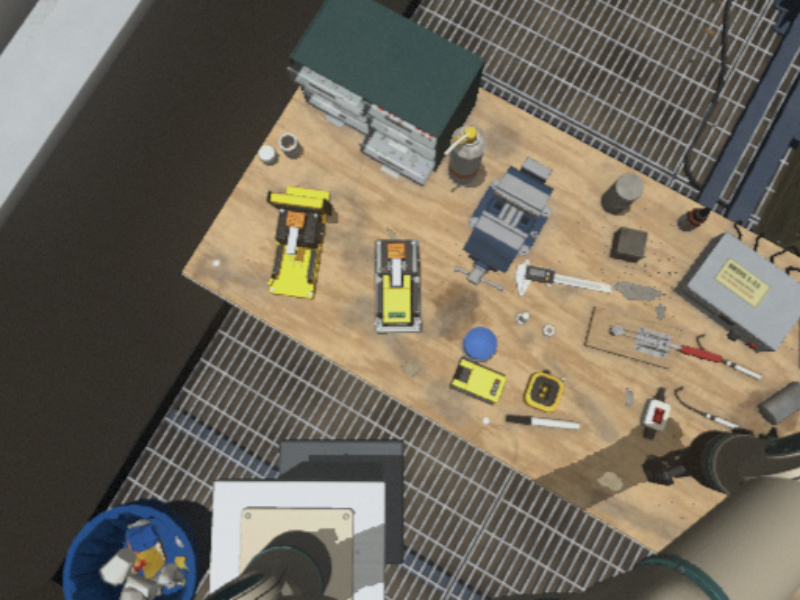

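View pics/scene0.png

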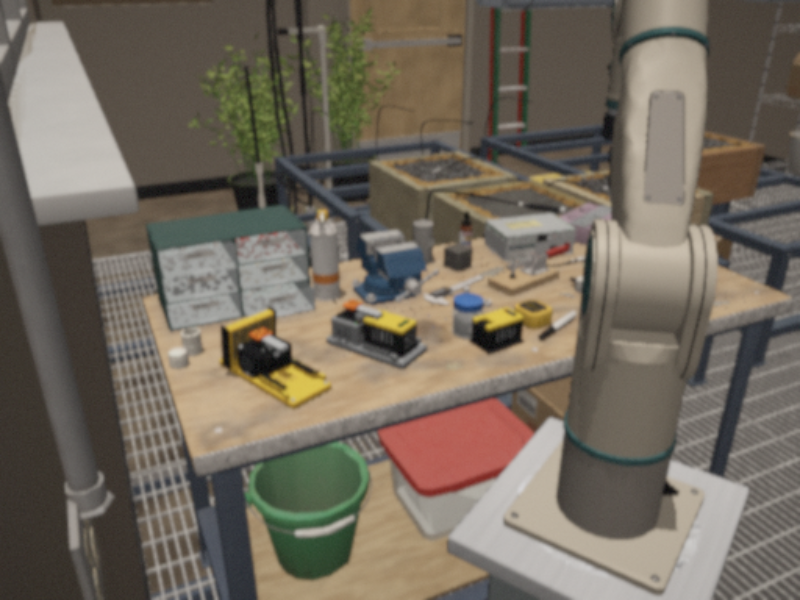

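The top view shows the charger at about (398,287), with its pack's notch and orange pad towards the top of the image. The lamp is at (298,243), the jar at (480,343), the flat pack at (478,380) and the tape measure at (543,391). Next I'll measure the poses by rectifying the top view into world coordinates.

```bash
cat > m.py <<'E'
from h import *
z=np.load('pics/top.npz');p,d=z['p'],z['d'];W=cloud('top',d)
def q(u,v): 
    u,v=int(u*.64),int(v*.64);return W[v,u].round(1)
for n,u,v in(('base?',290,560),('chpad',397,250),('packtop',397,305),('lamppad',296,222),('lampbed',293,285),('table',360,240),('jar',480,343),('flat',485,378),('tape',543,391)): print(n,q(u,v))
hsv=cv2.cvtColor(p,cv2.COLOR_RGB2HSV);H,S,V=cv2.split(hsv)
U=np.mgrid[:384,:512][1]/.64;Vv=np.mgrid[:384,:512][0]/.64
def rect(n,m):
    P=W[m][:,:2].astype(np.float32);r=cv2.minAreaRect(P);print(n,m.sum(),'c',np.round(r[0],1),'size',np.round(r[1],1),'ang',round(r[2],2),'z',np.percentile(W[m][:,2],[5,50,95]).round(1))
box=lambda a,b,c,e:(U>a)&(U<b)&(Vv>c)&(Vv<e)
Z=W[...,2]
rect('charger all',box(365,430,225,345)&(Z>8))
rect('charger base',box(365,430,225,345)&(Z>8)&(Z<20))
rect('pack top',box(365,430,260,345)&(Z>55)&(Z<76)&(H>20)&(H<35)&(S>120))
rect('ch orange',box(365,430,225,275)&(H>3)&(H<16)&(S>150)&(Z>65))
rect('lamp all',box(255,345,175,310)&(Z>8))
rect('lamp bed',box(255,345,180,310)&(Z>9)&(Z<18))
rect('lamp lips',box(255,345,220,310)&(Z>21)&(Z<29))
rect('lamp orange',box(255,345,200,250)&(H>3)&(H<16)&(S>150)&(Z>65))
rect('lamp head top',box(255,345,175,250)&(Z>90))
c=np.mgrid[:384,:512]
crop=p[100:225,160:285];cv2.imwrite('pics/crop1.png',cv2.resize(crop[:,:,::-1],(600,600),interpolation=cv2.INTER_CUBIC))
E
python3 m.py
```

```text
base? [ 61.9 -24.6 195.6]
chpad [ 570.  -184.    80.6]
packtop [ 470.7 -184.2   74. ]
lamppad [622.5   2.4  82. ]
lampbed [517.   18.   15.4]
table [ 6.087e+02 -1.081e+02  6.000e-01]
jar [ 402.9 -331.7   81.1]
flat [ 342.8 -341.4   58.3]
tape [ 318.1 -448.7   33.4]
charger all 1725 c [ 478.3 -177.1] size [117.1 294.7] ang 84.77 z [13.6 60.7 80.6]
charger base 267 c [ 523.4 -179.3] size [115.  200.4] ang 81.88 z [10.2 14.8 19.1]
pack top 423 c [ 482.8 -182.5] size [86.1 48.4] ang 0.52 z [66.5 70.7 74.3]
ch orange 19 c [ 569.9 -181.1] size [28.9 22.8] ang 88.64 z [78.8 80.8 83.2]
lamp all 2177 c [505.7 -40.4] size [462.4 216.5] ang 20.23 z [12.  30.3 98. ]
lamp bed 746 c [604.2  18.5] size [106.  214.8] ang 81.98 z [10.7 14.7 17.4]
lamp lips 181 c [573.5  12.7] size [ 83.1 141.7] ang 80.23 z [22.  26.2 28.8]
lamp orange 36 c [629.1   4. ] size [28.4 27.1] ang 82.59 z [77.4 80.5 84.8]
lamp head top 272 c [ 523.8 -113.2] size [443.1  85.1] ang 39.7 z [  91.9   97.  1234.1]
```

View pics/crop1.png

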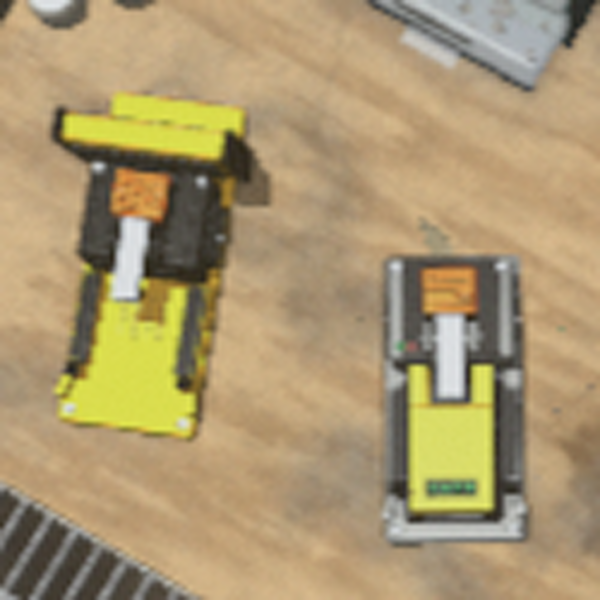

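The crop shows the charger's rail pointing along world +x, and the lamp turned by a few degrees with its mouth facing the robot. I'll fit both more finely from edges on known planes.

```bash
cat > fit.py <<'E'
from h import *
import sys
def ortho(n,p,z,x0,x1,y0,y1,s=2):
    "image rows = x (growing down), cols = y; s px/mm"
    c=viewer.camera_model(n);K,R,t=map(np.array,(c['mtx'],c['R'],c['t']))
    X,Y=np.meshgrid(np.arange(x0,x1,1/s),np.arange(y0,y1,1/s),indexing='ij')
    P=np.stack([X,Y,np.full_like(X,z)],-1)@R.T+t;P=P@K.T
    uv=(P[...,:2]/P[...,2:]).astype(np.float32)
    return cv2.remap(p,uv[...,0],uv[...,1],cv2.INTER_LINEAR)
def yel(o):
    h=cv2.cvtColor(o,cv2.COLOR_RGB2HSV);return (h[...,0]>21)&(h[...,0]<36)&(h[...,1]>150)&(h[...,2]>90)
def sides(m,x0,y0,s,xa,xb):
    L=[]
    for i in range(int((xa-x0)*s),int((xb-x0)*s)):
        k=np.flatnonzero(m[i])
        if len(k)>20: L.append((x0+i/s,y0+k[0]/s,y0+k[-1]/s))
    L=np.array(L);out=[]
    for j in(1,2):
        g=np.ones(len(L),bool)
        for _ in range(5):
            f=np.polyfit(L[g,0],L[g,j],1);r=L[:,j]-np.polyval(f,L[:,0]);g=abs(r)<max(1,2*r[g].std())
        out.append((f,g.sum()))
    return L,out
if __name__=='__main__':
    p=np.load('pics/top.npz')['p']
    for nm,z,b,r in(('pack',70,(420,560,-230,-135),(440,500)),('foot',14,(470,580,-50,80),(490,535)),):
        o=ortho('top',p,z,*b);m=yel(o)
        L,out=sides(m,b[0],b[2],2,*r)
        for f,k in out: print(nm,'yaw',np.degrees(np.arctan(f[0])).round(2),'y@480',np.polyval(f,480).round(1),'y@550',np.polyval(f,550).round(1),k)
        k=m.sum(1)>30;i=np.flatnonzero(k);print(' x range',b[0]+i[0]/2,b[0]+i[-1]/2)
    a=ortho('top',p,70,400,620,-240,-130,2);b=ortho('top',p,14,460,680,-50,80,2);c=ortho('top',p,26.5,460,680,-50,80,2)
    im=np.hstack([a,b,c])[::-1,::1];cv2.imwrite('pics/ortho.png',im[:,:,::-1]);print(im.shape)
E
python3 fit.py
```

```text
Traceback (most recent call last):
  File "fit.py", line 28, in <module>
    L,out=sides(m,b[0],b[2],2,*r)
          ~~~~~^^^^^^^^^^^^^^^^^^
  File "fit.py", line 21, in sides
    f=np.polyfit(L[g,0],L[g,j],1);r=L[:,j]-np.polyval(f,L[:,0]);g=abs(r)<max(1,2*r[g].std())
                 ~^^^^^
IndexError: too many indices for array: array is 1-dimensional, but 2 were indexed
```

```bash
python3 - <<'E'
from fit import *
p=np.load('pics/top.npz')['p']
o=ortho('top',p,70,420,560,-230,-135);h=cv2.cvtColor(o,cv2.COLOR_RGB2HSV);print(o.shape,h[100,95],h[60,80],o.mean())
E
sed -i 's/>150)&(h\[...,2\]>90)/>110)\&(h[...,2]>90)/; s/len(k)>20/len(k)>10/' fit.py; python3 fit.py
```

```text
(280, 190, 3) [ 31 134 220] [ 33  88 128] 136.83543859649123
pack yaw 0.21 y@480 -208.4 y@550 -208.1 118
pack yaw 0.89 y@480 -157.6 y@550 -156.5 118
 x range 439.0 527.0
foot yaw -1.58 y@480 -21.6 y@550 -23.6 76
foot yaw 9.5 y@480 58.0 y@550 69.7 62
 x range 491.5 579.5
(440, 740, 3)
```

View pics/ortho.png

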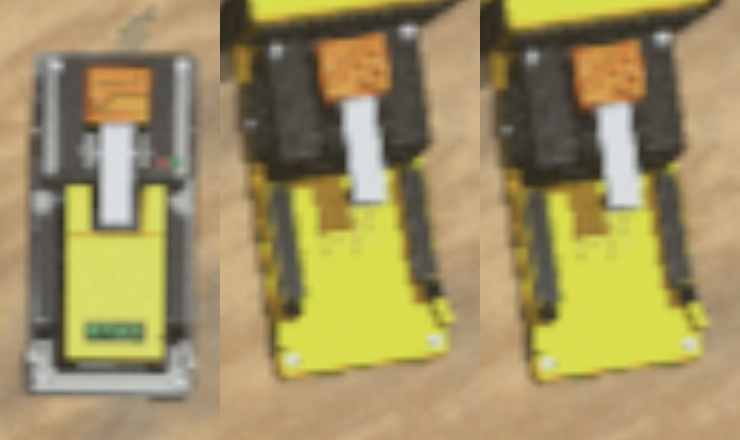

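```bash
cat > lamp.py <<'E'
from fit import *
def rob(a,b):
    g=np.ones(len(a),bool)
    for _ in range(8):
        f=np.polyfit(a[g],b[g],1);r=b-np.polyval(f,a);g=abs(r-np.median(r[g]))<max(.8,2*r[g].std())
    return f,g.sum(),r[g].std()
p=np.load('pics/top.npz')['p']
m=yel(ortho('top',p,14,470,600,-50,90,2))
C=[(y/2-50,470+np.flatnonzero(m[:,y])[0]/2) for y in range(int((50-13)*2),int((50+58)*2)) if m[:,y].any()]
C=np.array(C);f,k,s=rob(C[:,0],C[:,1]);print('front yaw',-np.degrees(np.arctan(f[0])),k,s)
for z in(26.5,22.5):
  m=yel(ortho('top',p,z,470,600,-50,90,2));L=[]
  for x in np.arange(538,572,.5):
    r=m[int((x-470)*2)];c=int((50+14.7-(x-555)*.14)*2);c-=0
    k=np.flatnonzero(~r[c:]);j=np.flatnonzero(~r[:c])
    if len(k) and len(j): L.append((x,j[-1]/2-50+.5,c/2+k[0]/2-50))
  L=np.array(L)
  for j in(1,2):
    g,k,s=rob(L[:,0],L[:,j]);print('lip z',z,j,'yaw',np.degrees(np.arctan(g[0])).round(2),'y@555',np.polyval(g,555).round(1),k,s.round(2))
print('front x at y=20',np.polyval(f,20))
# orange pads and white hooks centroid as direction check
W=cloud('top',np.load('pics/top.npz')['d']);h=cv2.cvtColor(p,cv2.COLOR_RGB2HSV)
M=(h[...,0]>3)&(h[...,0]<14)&(h[...,1]>150)&(W[...,2]>74)&(W[...,2]<90)
n,l,st,ce=cv2.connectedComponentsWithStats(M.astype(np.uint8))
for i in range(1,n):
  if st[i,4]>20: print('orange',st[i,4],W[l==i].mean(0).round(1))
# upper black head: direction from silver hook
M=(h[...,1]<40)&(h[...,2]>150)&(W[...,2]>50)&(W[...,2]<95)&(W[...,0]>480)&(W[...,0]<680)&(W[...,1]>-210)
n,l,st,ce=cv2.connectedComponentsWithStats(M.astype(np.uint8))
for i in range(1,n):
  if st[i,4]>20: print('hook',st[i,4],W[l==i].mean(0).round(1))
E
python3 lamp.py
```

```text
front yaw -7.835919382979826 140 0.5720455741000786
lip z 26.5 1 yaw 36.89 y@555 -7.0 68 7.42
lip z 26.5 2 yaw -10.05 y@555 41.0 66 0.64
lip z 22.5 1 yaw 35.32 y@555 -6.7 68 7.45
lip z 22.5 2 yaw -9.97 y@555 41.8 68 0.77
front x at y=20 494.76413572096556
hook 94 [591.2   9.2  77. ]
hook 26 [ 564.5 -148.6   59.4]
hook 109 [ 532.5 -183.    75.6]
```

>>> arm_command --series '[0, 3.4, -2, 0, 4.2, 0, 6.8, -4, 0, 8.4, 0, 10.2, -6, 0, 12.6, 0, 13.6, -8, 0, 16.8, 0, 17, -10, 0, 20.9]'

```text
clock: 0.52
eef_pos: [355.7, -451.4, 201.2]
tool_rot: [-3.141, 0.0, -0.004]
force: [-0.3, -0.1, 0.5]
width: 25.4
gripper_force: 0.0
```

>>> arm_command --series '[0, 2.5, -3.2, 0, 0, 0, 5, -6.4, 0, 0, 0, 7.5, -9.6, 0, 0, 0, 10, -12.8, 0, 0, 0, 12.5, -16, 0, 0]'

```text
clock: 0.93
eef_pos: [480.7, -291.3, 201.4]
tool_rot: [-3.141, 0.001, -0.0]
force: [0.4, -0.1, 0.2]
width: -0.0
gripper_force: 0.0
```

>>> arm_command --series '[0, 2.2, -2.7, 0, 0, 0, 4.4, -5.4, 0, 0, 0, 6.6, -8.1, 2, 0, 0, 8.8, -10.9, 5, 0, 0, 8.8, -10.9, 8, 0]'

```text
clock: 1.35
eef_pos: [574.3, -176.6, 121.9]
tool_rot: [-3.138, -0.008, 0.009]
force: [1.6, -0.0, -0.6]
width: 0.1
gripper_force: 0.0
```

Run:
```python
from fit import *
p,d=grab('top');s=monitor.read_state();print(s['clock'],s['eef_pos'],s['tool_rot'],s['width'],s['force'])
W=cloud('top',d);m=(abs(W[...,0]-569)<70)&(abs(W[...,1]+183)<70)&(W[...,2]>100)
print(m.sum(),W[m][:,2].max())
q,_=grab('scene')
cv2.imwrite('pics/a.png',np.hstack([cv2.resize(p[110:230,170:290],(400,400),interpolation=2),cv2.resize(q[160:280,140:260],(400,400),interpolation=2)])[:,:,::-1])
```

```text
1.4 [ 567.30777411 -177.08086227  114.3190567 ] [-3.13612738  0.00695051  0.0079012 ] 0.15840459542379215 [-1.28474853  0.23111213 -4.79451013]
2975 650.0672195886273
```

View pics/a.png

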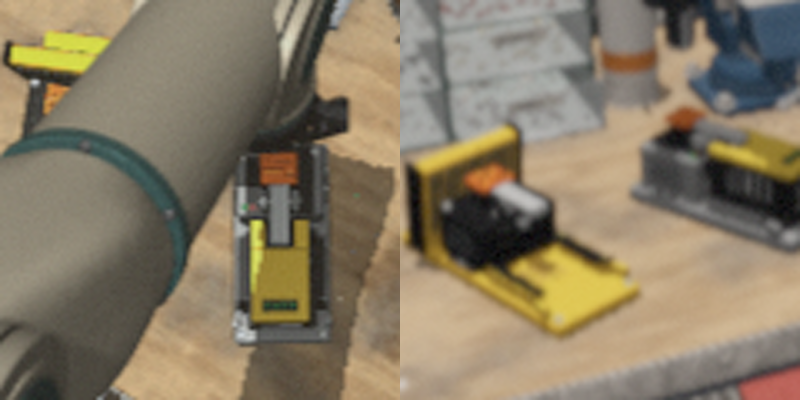

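Run:
```python
from fit import *
def proj(n,X):
    c=viewer.camera_model(n);P=np.array(c['mtx'])@(np.array(c['R'])@X+np.array(c['t']));return P[:2]/P[2]
s=monitor.read_state();print(s['eef_pos'],s['tool_rot'],s['force'])
q,d=grab('scene');W=cloud('scene',d);e=s['eef_pos']
for n in('top','scene'): print(n,proj(n,e),proj(n,np.array([569,-182.5,80.5])))
u,v=proj('scene',e)
m=(abs(W[...,0]-e[0])<60)&(abs(W[...,1]-e[1])<70)&(W[...,2]>90)&(W[...,2]<250)
print(m.sum(), W[m].min(0),W[m].max(0))
zz=W[m];l=zz[zz[:,2]<zz[:,2].min()+12];print(l.mean(0))
x,y=map(int,(u,v));c=cv2.resize(q[y-70:y+50,x-60:x+60],(600,600),interpolation=2)[:,:,::-1].copy()
cv2.circle(c,(int((u-x+60)*5),int((v-y+70)*5)),6,(255,0,255),1);cv2.imwrite('pics/b.png',c)
```

```text
[ 565.10610385 -179.91560193  116.4390383 ] [-3.1374797   0.00986773  0.00480248] [-0.11526944 -0.05766803  0.19600648]
top [252.10609026 159.0405855 ] [253.48544175 160.34722121]
scene [225.59090619 182.32505653] [225.47359998 192.71032166]
657 [ 544.6563599  -239.93641799  142.59890648] [ 579.75998787 -115.76482424  249.78875324]
[ 560.51004145 -173.20306344  149.51002963]
```

View pics/b.png

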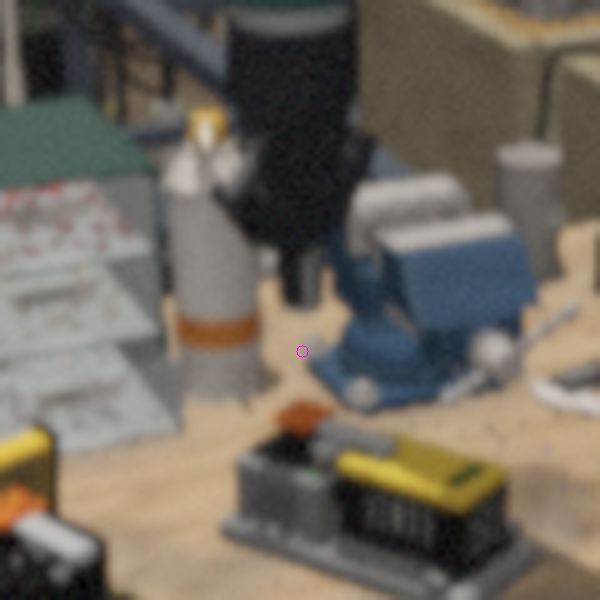

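The fingertips at crop (302,305) appear about 28 mm above the projected TCP at (302,352). They are in line with the pad at (302,415). I'll go down gently and let the force show where contact is.

>>> arm_command --series '[0, 0, 0, 1, 0, 0, 0, 0, 2, 0, 0, 0, 0, 2.8, 0, 0, 0, 0, 3.2, 0, 0, 0, 0, 3.2, 0]'

```text
clock: 1.92
eef_pos: [567.3, -184.6, 89.0]
tool_rot: [-3.141, 0.001, -0.001]
force: [-0.6, 0.5, -0.5]
width: -0.2
gripper_force: 0.0
```

>>> arm_command --series '[0, 0, 0, 0, 0, 0, 0, 0, 0, 0, 0, 0, 0, 0, 0, 0, 0, 0, 0, 0, 0, 0, 0, 0, 0]'

```text
clock: 2.33
eef_pos: [568.3, -184.2, 89.9]
tool_rot: [3.141, -0.001, 0.0]
force: [0.3, -0.1, 0.6]
width: 0.2
gripper_force: 0.0
```

Run:
```python
from fit import *
q,d=grab('scene');s=monitor.read_state();e=s['eef_pos'];print(e,s['force'])
W=cloud('scene',d)
m=(abs(W[...,0]-e[0])<40)&(abs(W[...,1]-e[1])<40)&(W[...,2]>82)&(W[...,2]<140)
print(m.sum(), np.sort(W[m][:,2])[:20].round())
cv2.imwrite('pics/c.png',cv2.resize(q[130:230,170:290],(720,600),interpolation=2)[:,:,::-1])
```

```text
[ 568.22821052 -184.14466965   89.85898823] [ 0.23465824 -0.68267322  0.29756761]
58 [118. 119. 119. 120. 120. 120. 121. 123. 123. 123. 124. 124. 125. 125.
 125. 125. 127. 127. 127. 127.]
```

View pics/c.png

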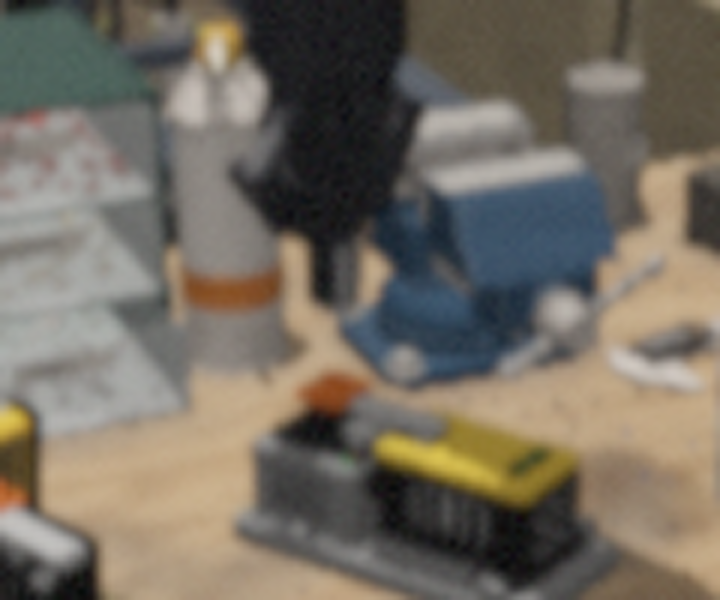

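The tip at (335,305) is still clear of the orange pad at (335,390), at z≈118 by depth with the TCP reading 90. I'll descend slowly, watching the force.

>>> arm_command --series '[0, 0, 0, 0.3, 0, 0, 0, 0, 0.6, 0, 0, 0, 0, 0.9, 0, 0, 0, 0, 1.1, 0, 0, 0, 0, 1.2, 0]'

```text
clock: 2.8
eef_pos: [567.7, -184.0, 77.0]
tool_rot: [-3.141, 0.001, 0.0]
force: [-1.1, -0.6, 0.8]
width: 0.2
gripper_force: 0.0
```

>>> arm_command --series '[0, 0, 0, 0.1, 0, 0, 0, 0, 0.2, 0, 0, 0, 0, 0.3, 0, 0, 0, 0, 0.3, 0, 0, 0, 0, 0.3, 0]'

```text
clock: 3.22
eef_pos: [568.1, -184.2, 74.6]
tool_rot: [3.142, -0.0, -0.0]
force: [0.8, 0.1, 0.1]
width: -0.3
gripper_force: 0.0
```

Run:
```python
from fit import *
q,d=grab('scene');s=monitor.read_state();e=s['eef_pos'];print(e,s['force'])
W=cloud('scene',d)
m=(abs(W[...,0]-e[0])<40)&(abs(W[...,1]-e[1])<40)&(W[...,2]>88)&(W[...,2]<140)
print(m.sum(), np.sort(W[m][:,2])[:20].round())
h=cv2.cvtColor(q,cv2.COLOR_RGB2HSV)
M=(h[...,0]>3)&(h[...,0]<14)&(h[...,1]>120)&(W[...,2]>60)&(W[...,2]<92)&(abs(W[...,1]+183)<40)
print(M.sum(),W[M].mean(0))
```

```text
[ 568.11947316 -184.19976084   74.68550222] [ 0.20890009 -0.58531259 -0.24826544]
107 [103. 103. 103. 103. 104. 105. 105. 106. 106. 106. 107. 108. 108. 108.
 109. 109. 110. 110. 110. 110.]
49 [ 565.55376879 -174.8323364    77.01659566]
```

>>> arm_command --series '[0, 0, 0, 0.5, 0, 0, 0, 0, 1, 0, 0, 0, 0, 1.4, 0, 0, 0, 0, 1.7, 0, 0, 0, 0, 1.7, 0]'

```text
clock: 3.68
eef_pos: [567.3, -183.9, 56.6]
tool_rot: [-3.141, 0.002, -0.0]
force: [-0.6, 0.5, -0.7]
width: 0.0
gripper_force: 0.0
```

Run:
```python
from fit import *
q,d=grab('scene');s=monitor.read_state();e=s['eef_pos'];print(e,s['force'])
W=cloud('scene',d)
m=(abs(W[...,0]-e[0])<40)&(abs(W[...,1]-e[1])<40)&(W[...,2]>84)&(W[...,2]<103)
print(m.sum(), np.sort(W[m][:,2])[:12].round(),W[m].min(0),W[m].max(0),np.median(W[m],0))
```

```text
[ 567.65332687 -184.0715234    57.01245582] [-0.39935156  0.52286634 -0.74016139]
45 [84. 84. 85. 86. 86. 87. 87. 87. 87. 89. 89. 90.] [ 554.49785274 -190.21239034   84.3829266 ] [ 575.99439567 -166.2382856   102.72297635] [ 559.58701865 -176.53776597   95.07326871]
```

>>> arm_command --series '[0, 0, 0, 0.2, 0, 0, 0, 0, 0.4, 0, 0, 0, 0, 0.5, 0, 0, 0, 0, 0.6, 0, 0, 0, 0, 0.6, 0]'

```text
clock: 4.15
eef_pos: [568.0, -184.1, 51.5]
tool_rot: [-3.142, 0.0, -0.0]
force: [-0.1, -0.3, -0.3]
width: 0.1
gripper_force: 0.0
```

>>> arm_command --series '[0, 0, 0, 0.1, 0, 0, 0, 0, 0.2, 0, 0, 0, 0, 0.3, 0, 0, 0, 0, 0.3, 0, 0, 0, 0, 0.3, 0]'

```text
clock: 4.57
eef_pos: [568.7, -184.2, 49.9]
tool_rot: [3.141, -0.001, -0.0]
force: [-1.2, 0.8, 7.7]
width: 0.1
gripper_force: 4.2
```

>>> arm_command --series '[0, 0, 0, 0.1, 0, 0, 0, 0, 0.2, 0, 0, 0, 0, 0.3, 0, 0, 0, 0, 0.3, 0, 0, 0, 0, 0.3, 0]'

```text
clock: 4.98
eef_pos: [570.7, -184.3, 47.2]
tool_rot: [3.141, -0.005, 0.0]
force: [2.2, 0.6, 7.3]
width: -0.0
gripper_force: 3.8
```

>>> arm_command --series '[0, 0, 0, 0.1, 0, 0, 0, 0, 0.2, 0, 0, 0, 0, 0.3, 0, 0, 0, 0, 0.3, 0, 0, 0, 0, 0.3, 0]'

```text
clock: 5.4
eef_pos: [572.3, -184.3, 44.9]
tool_rot: [3.14, -0.008, 0.001]
force: [2.4, 2.3, 9.5]
width: 0.4
gripper_force: 5.0
```

```bash
cat > pk.py <<'E'
from fit import *
def pack(z=70,b=(400,560,-230,-135)):
    p,d=grab('top');m=yel(ortho('top',p,z,*b));k=m.sum(1)>30;i=np.flatnonzero(k)
    L,out=sides(m,b[0],b[2],2,b[0]+i[0]/2+8,b[0]+i[0]/2+55)
    print('x',b[0]+i[0]/2,b[0]+i[-1]/2,[(np.degrees(np.arctan(f[0])).round(1),np.polyval(f,b[0]+i[0]/2+40).round(1)) for f,_ in out])
    s=monitor.read_state();print(s['clock'],s['eef_pos'].round(1),s['tool_rot'].round(3),s['force'].round(1),s['width'])
if __name__=='__main__': pack()
E
python3 pk.py
```

```text
x 426.0 512.0 [(np.float64(0.4), np.float64(-207.9)), (np.float64(1.9), np.float64(-157.8))]
5.45 [ 572.3 -184.3   44.9] [ 3.14e+00 -8.00e-03  1.00e-03] [2.9 0.9 8.9] 0.07618651130294964
```

The pack has been kicked out 13 mm and the catch is released. Now I'll lift, open and move above the pack.

>>> arm_command --series '[0, 0, 0, -2, 0, 0, 0, 0, -5, 0, 100, -1, 0, -8, 0, 100, -4.5, 0, -8, 0, 100, -8, 0, -8, 0]'

```text
clock: 5.87
eef_pos: [490.0, -184.5, 124.5]
tool_rot: [3.14, -0.006, 0.002]
force: [-1.4, -0.8, 0.2]
width: 35.8
gripper_force: 0.0
```

>>> arm_command --series '[100, -2, -0.1, 0, 0, 100, -3.1, -0.1, 0, 0, 100, -3.1, -0.1, 0, 0, 100, -3.1, -0.1, 0, 0, 100, -3.1, -0.1, 0, 0]'

```text
clock: 6.28
eef_pos: [458.8, -183.3, 122.8]
tool_rot: [3.141, -0.002, 0.001]
force: [0.6, -0.7, -0.7]
width: 85.3
gripper_force: 0.0
```

```bash
python3 pk.py
python3 - <<'E'
from fit import *
q,d=grab('scene');s=monitor.read_state();e=s['eef_pos']
W=cloud('scene',d)
m=(abs(W[...,0]-e[0])<40)&(abs(W[...,1]-e[1])<90)&(W[...,2]>e[2]+5)&(W[...,2]<e[2]+120)&(W[...,2]>85)
P=W[m];z=np.sort(P[:,2]);print(z[:12].round());t=P[P[:,2]<z[0]+25];print(t.min(0),t.max(0))
for a in np.arange(z[0],z[0]+100,12):
    g=P[(P[:,2]>=a)&(P[:,2]<a+12)];print(a.round(),len(g),g.min(0).round()[:2],g.max(0).round()[:2])
cv2.imwrite('pics/d.png',cv2.resize(q[120:240,180:300],(600,600),interpolation=2)[:,:,::-1])
E
```

```text
x 426.5 435.5 [(np.float64(-0.0), np.float64(-208.0)), (np.float64(-7.3), np.float64(-199.6))]
6.3333 [ 458.8 -183.2  122.7] [ 3.141e+00 -2.000e-03  1.000e-03] [ 0.7 -0.8  0.1] 85.40902699204824
[161. 163. 163. 164. 164. 165. 165. 165. 166. 166. 166. 166.]
[ 445.42225748 -239.47081388  160.62662067] [ 469.17642588 -123.18002195  185.4649864 ]
161.0 40 [ 447. -231.] [ 469. -126.]
173.0 65 [ 445. -239.] [ 469. -123.]
185.0 67 [ 445. -234.] [ 466. -124.]
197.0 61 [ 444. -248.] [ 470. -123.]
209.0 108 [ 443. -259.] [ 472. -106.]
221.0 137 [ 438. -257.] [ 470. -106.]
233.0 120 [ 439. -251.] [ 470. -108.]Traceback (most recent call last):
  File "<stdin>", line 7, in <module>
    return umr_minimum(a, axis, None, out, keepdims, initial, where)
ValueError: zero-size array to reduction operation minimum which has no identity
```

>>> arm_command --series '[100, 0, 0, 4, 0, 100, 0, 0, 8, 0, 100, 0, 0, 10.5, 0, 100, 0, 0, 11.7, 0, 100, 0, 0, 11.7, 0]'

```text
clock: 6.8
eef_pos: [455.8, -182.3, 2.6]
tool_rot: [-3.14, 0.005, 0.001]
force: [-0.6, 0.4, -0.5]
width: 85.0
gripper_force: 0.0
```

>>> arm_command --series '[58, 0, 0, 0, 0, 58, 0, 0, 0, 0, 58, 0, 0, 0, 0, 40, 0, 0, 0, 0, 40, 0, 0, 0, 0]'

```text
clock: 7.22
eef_pos: [458.4, -183.5, 7.1]
tool_rot: [3.141, -0.003, 0.0]
force: [-0.3, 0.5, 6.5]
width: 49.3
gripper_force: 63.1
```

>>> arm_command --series '[40, -0.5, 0, -0.05, 0, 40, -1.2, 0, -0.05, 0, 40, -2, 0, -0.05, 0, 40, -2.8, 0, -0.05, 0, 40, -3.6, 0, -0.05, 0]'

```text
clock: 7.63
eef_pos: [422.4, -183.8, 7.0]
tool_rot: [3.14, -0.004, -0.0]
force: [3.2, -0.4, 4.7]
width: 49.1
gripper_force: 63.2
```

>>> arm_command --series '[40, -0.9, 0, 0, 0, 40, -1.8, 0, 0, 0, 40, -2.7, 0, 0, 0, 40, -3.6, 0, 0, 0, 40, -4, 0, 0, 0]'

```text
clock: 8.05
eef_pos: [380.2, -183.5, 6.8]
tool_rot: [3.14, -0.001, -0.001]
force: [1.7, 0.0, 5.3]
width: 49.2
gripper_force: 63.3
```

Run:
```python
from fit import *
s=monitor.read_state();print(s['eef_pos'].round(1),s['force'].round(1),s['width'],s['qpos'].round(2))
q,d=grab('scene')
cv2.imwrite('pics/d.png',cv2.resize(q[120:250,130:290],(738,600),interpolation=2)[:,:,::-1])
```

```text
[ 380.2 -183.5    6.8] [1.7 0.  5.3] 49.199338361170085 [ 0.19  0.72  0.28  2.29 -0.89  0.23 -0.29]
```

View pics/d.png

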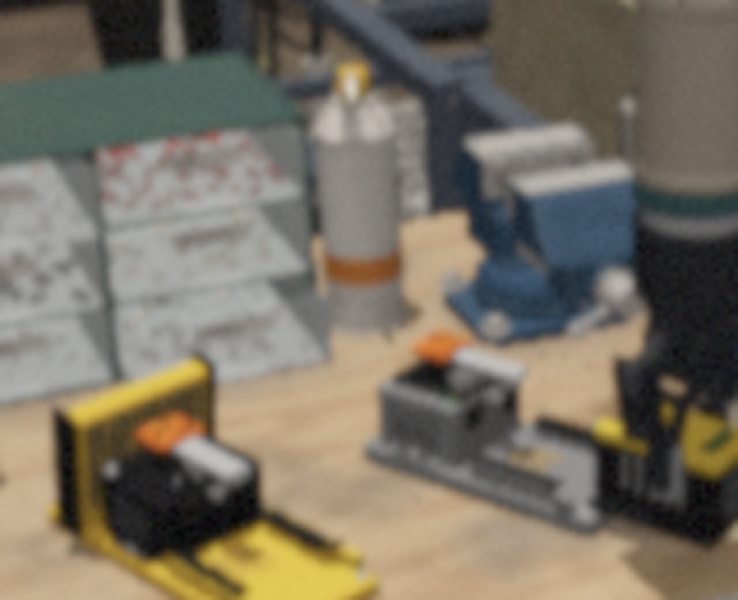

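The pack is gripped and clear of the charger rail, with its front at crop (600,500), just off the charger bed. Now I'll lift it and carry it to the lamp mouth.

>>> arm_command --series '[40, 0, 0, -2, 0, 40, 0.5, -1, -4.5, 0, 40, 2, -4.5, -5, 0, 40, 3.3, -8, -5, 0, 40, 4.5, -11.5, -5, 0]'

```text
clock: 8.52
eef_pos: [425.4, -67.1, 56.4]
tool_rot: [-3.142, 0.001, -0.002]
force: [0.8, -0.6, -3.8]
width: 49.1
gripper_force: 64.4
```

>>> arm_command --series '[40, 0.9, -3.2, 0, 2.5, 40, 1.8, -6.4, 0, 5, 40, 2.6, -9.2, 0, 8.2, 40, 2.6, -9.8, 0, 8.2, 40, 2.6, -9.8, 0, 8.2]'

```text
clock: 8.93
eef_pos: [450.4, 32.6, 55.3]
tool_rot: [-3.141, 0.003, -0.137]
force: [-0.0, -1.1, -4.2]
width: 49.2
gripper_force: 64.3
```

>>> arm_command --series '[40, 0, 0, 0, 0, 40, 0, 0, 0, 0, 40, 0, 0, 0, 0, 40, 0, 0, 0, 0, 40, 0, 0, 0, 0]'

```text
clock: 9.35
eef_pos: [451.9, 28.7, 56.3]
tool_rot: [3.142, -0.0, -0.145]
force: [-0.4, 0.1, -4.0]
width: 49.7
gripper_force: 64.4
```

Run:
```python
from fit import *
s=monitor.read_state();print(s['eef_pos'].round(1),s['tool_rot'].round(3),s['force'].round(1),s['width'],s['qpos'].round(2))
p,d=grab('top');q,ds=grab('scene')
a=ortho('top',p,56+s['eef_pos'][2]+7,400,620,-70,110,2)[::-1]
b=cv2.resize(q[170:280,120:240],(480,440),interpolation=2)
cv2.imwrite('pics/e.png',np.hstack([a,b])[:,:,::-1])
```

```text
[451.9  28.7  56.3] [ 3.142 -0.    -0.145] [-0.4  0.1 -4. ] 49.720739565851666 [-0.53  0.7   0.61  2.19 -0.86  0.51 -0.96]
```

View pics/e.png

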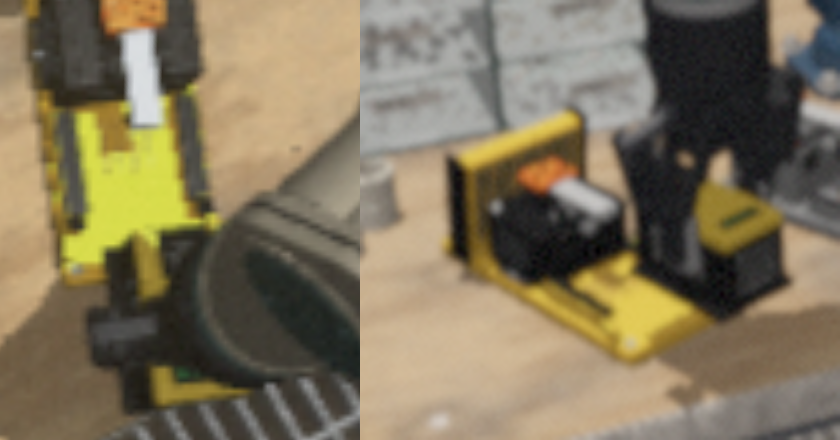

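The pack is held level, notched end toward the lamp and lined up in front of its mouth. Top view: pack at (150,300), rail axis at (130,180). I'll lower it to rail height and advance gently.

>>> arm_command --series '[40, 0, 0, 2, 0, 40, 0, 0, 3.5, 0, 40, 0, 0, 4.4, 0, 40, 0, 0, 4.8, 0, 40, 0, 0, 4.8, 0]'

```text
clock: 9.87
eef_pos: [451.9, 29.5, 7.7]
tool_rot: [3.142, 0.001, -0.144]
force: [-0.5, -0.6, -3.6]
width: 49.1
gripper_force: 64.4
```

>>> arm_command --series '[40, 0.3, 0, 0, 0, 40, 0.8, 0, 0, 0, 40, 1.3, 0, 0, 0, 40, 1.7, 0, 0, 0, 40, 2, 0, 0, 0]'

```text
clock: 10.28
eef_pos: [473.1, 26.9, 8.4]
tool_rot: [3.141, -0.001, -0.143]
force: [0.8, 0.7, -3.9]
width: 49.4
gripper_force: 64.4
```

>>> arm_command --series '[40, 0.3, 0, 0, 0, 40, 0.6, 0, 0, 0, 40, 0.9, 0, 0, 0, 40, 1.2, 0, 0, 0, 40, 1.5, 0, 0, 0]'

```text
clock: 10.7
eef_pos: [486.9, 24.8, 8.1]
tool_rot: [3.142, 0.0, -0.143]
force: [0.1, -0.2, -3.5]
width: 49.1
gripper_force: 64.4
```

>>> arm_command --series '[40, 0.3, 0, 0, 0, 40, 0.7, 0, 0, 0, 40, 1.1, 0, 0, 0, 40, 1.5, 0, 0, 0, 40, 1.8, 0, 0, 0]'

```text
clock: 11.12
eef_pos: [505.2, 22.1, 8.1]
tool_rot: [3.141, -0.0, -0.143]
force: [-0.6, -0.0, -4.0]
width: 49.1
gripper_force: 64.4
```

>>> arm_command --series '[40, 0.3, 0, 0, 0, 40, 0.6, 0, 0, 0, 40, 0.9, 0, 0, 0, 40, 1.2, 0, 0, 0, 40, 1.3, 0, 0, 0]'

```text
clock: 11.53
eef_pos: [517.2, 20.5, 7.9]
tool_rot: [-3.142, 0.001, -0.143]
force: [-0.5, 0.9, -4.7]
width: 49.3
gripper_force: 64.2
```

>>> arm_command --series '[40, 0.15, 0, 0, 0, 40, 0.3, 0, 0, 0, 40, 0.45, 0, 0, 0, 40, 0.6, 0, 0, 0, 40, 0.8, 0, 0, 0]'

```text
clock: 11.95
eef_pos: [519.4, 20.4, 7.5]
tool_rot: [-3.14, 0.01, -0.143]
force: [-14.1, 0.9, 5.7]
width: 49.3
gripper_force: 65.3
```

>>> arm_command --series '[40, 0.15, 0, 0, 0, 40, 0.3, 0, 0, 0, 40, 0.45, 0, 0, 0, 40, 0.6, 0, 0, 0, 40, 0.6, 0, 0, 0]'

```text
clock: 12.37
eef_pos: [523.6, 19.9, 7.6]
tool_rot: [-3.139, 0.013, -0.143]
force: [-15.6, 1.7, 8.0]
width: 49.6
gripper_force: 65.8
```

>>> arm_command --series '[40, 0.1, 0, 0, 0, 40, 0.2, 0, 0, 0, 40, 0.3, 0, 0, 0, 40, 0.4, 0, 0, 0, 40, 0.4, 0, 0, 0]'

```text
clock: 12.78
eef_pos: [527.4, 19.4, 7.6]
tool_rot: [-3.139, 0.014, -0.143]
force: [-15.6, 2.0, 8.1]
width: 49.1
gripper_force: 65.9
```

>>> arm_command --series '[40, 0.1, 0, 0, 0, 40, 0.2, 0, 0, 0, 40, 0.3, 0, 0, 0, 40, 0.3, 0, 0, 0, 40, 0.3, 0, 0, 0]'

```text
clock: 13.2
eef_pos: [530.9, 18.9, 7.6]
tool_rot: [-3.139, 0.013, -0.143]
force: [-15.1, 2.0, 7.6]
width: 49.0
gripper_force: 65.4
```

>>> arm_command --series '[40, 0.1, 0, 0, 0, 40, 0.2, 0, 0, 0, 40, 0.2, 0, 0, 0, 40, 0.2, 0, 0, 0, 40, 0.2, 0, 0, 0]'

```text
clock: 13.62
eef_pos: [532.3, 18.7, 7.6]
tool_rot: [-3.139, 0.014, -0.143]
force: [-17.2, 1.4, 8.7]
width: 49.5
gripper_force: 65.8
```

>>> arm_command --series '[40, 0.1, 0, 0, 0, 40, 0.2, 0, 0, 0, 40, 0.2, 0, 0, 0, 40, 0.2, 0, 0, 0, 40, 0.2, 0, 0, 0]'

```text
clock: 14.03
eef_pos: [532.3, 18.7, 7.6]
tool_rot: [-3.138, 0.017, -0.144]
force: [-19.6, 3.0, 12.7]
width: 49.2
gripper_force: 66.3
```

Run:
```python
from fit import *
s=monitor.read_state();print(s['eef_pos'].round(1),s['force'].round(1),s['torque'].round(2))
p0=cv2.imread('pics/scene0.png');q,d=grab('scene');W=cloud('scene',d)
p0=cv2.resize(p0,(512,384))
b=cv2.resize(q[185:265,135:215],(400,400),interpolation=2);a=cv2.resize(p0[185:265,135:215],(400,400),interpolation=2)[:,:,::-1]
cv2.imwrite('pics/f.png',np.hstack([a,b])[:,:,::-1])
```

```text
[532.3  18.7   7.6] [-19.6   3.   12.7] [ 0.22  3.6  -0.14]
```

View pics/f.png

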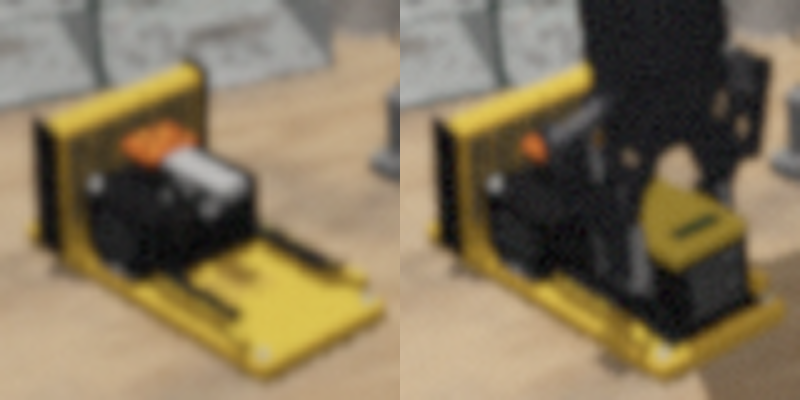

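>>> arm_command --series '[40, -0.2, 0, 0, 0, 40, -0.4, 0, 0, 0, 40, -0.6, 0, 0, 0, 40, -0.8, 0, 0, 0, 40, -0.8, 0, 0, 0]'

```text
clock: 14.5
eef_pos: [531.0, 18.8, 7.6]
tool_rot: [-3.141, 0.005, -0.143]
force: [-6.1, 0.3, -0.9]
width: 49.7
gripper_force: 64.3
```

>>> arm_command --series '[40, -0.2, 0, 0, 0, 40, -0.4, 0, 0, 0, 40, -0.5, 0, 0, 0, 40, -0.5, 0, 0, 0, 40, -0.5, 0, 0, 0]'

```text
clock: 14.92
eef_pos: [531.2, 18.6, 7.9]
tool_rot: [3.141, -0.003, -0.143]
force: [5.7, -0.1, -13.7]
width: 48.9
gripper_force: 64.2
```

It's latched: a 6 N pull doesn't move it. I'll relax the load, open, and retreat.

>>> arm_command --series '[40, 0.2, 0, 0.1, 0, 40, 0.2, 0, 0.1, 0, 40, 0.2, 0, 0.1, 0, 70, 0.2, 0, 0.1, 0, 100, 0.2, 0, 0.1, 0]'

```text
clock: 15.33
eef_pos: [532.5, 17.7, 7.9]
tool_rot: [3.141, -0.003, -0.144]
force: [0.2, 0.2, 0.2]
width: 70.1
gripper_force: 0.0
```

>>> arm_command --series '[100, 0, 0, 0, 0, 100, 0, 0, 0, 0, 100, 0, 0, 0, 0, 100, 0, 0, 0, 0, 100, -0.3, 0, -1, 0]'

```text
clock: 15.75
eef_pos: [527.8, 18.8, 16.3]
tool_rot: [3.141, 0.002, -0.143]
force: [0.6, -0.4, -0.4]
width: 85.7
gripper_force: 0.0
```

>>> arm_command --series '[100, -0.5, 0, -2, 0, 100, -1, 0, -5, 0, 100, -1.5, 0, -9, 0, 100, -4, 0, -12, 0, 100, -8, 0, -12, 0]'

```text
clock: 16.17
eef_pos: [455.5, 28.7, 142.2]
tool_rot: [-3.14, -0.014, -0.144]
force: [1.6, 0.9, -0.2]
width: 85.5
gripper_force: 0.0
```

>>> arm_command --series '[100, -1, 3, 0, 0, 100, -2, 7, 0, 0, 100, -3, 11, 0, 0, 100, -3, 14, 0, 0, 100, -3, 14, 0, 0]'

```text
clock: 16.58
eef_pos: [398.2, -110.4, 138.7]
tool_rot: [3.139, -0.004, -0.153]
force: [0.4, -0.3, -0.1]
width: 85.4
gripper_force: 0.0
```

Run:
```python
from fit import *
s=monitor.read_state();print(s['clock'],s['eef_pos'].round(1),s['force'].round(1),s['width'])
p,d=grab('top');z=np.load('pics/top.npz');W=cloud('top',d)
m=yel(ortho('top',p,70,470,600,-40,80,2))&True
k=np.flatnonzero(m.sum(1)>30);print('yellow x',470+k[0]/2,470+k[-1]/2)
h=cv2.cvtColor(p,cv2.COLOR_RGB2HSV)
for n,(x,y,X,Y) in dict(lamp=(560,-25,660,40)).items():
    M=(h[...,1]<45)&(h[...,2]>140)&(W[...,2]>50)&(W[...,2]<95)&(W[...,0]>x)&(W[...,0]<X)&(W[...,1]>y)&(W[...,1]<Y);print('hook',M.sum(),W[M].mean(0))
M=(h[...,0]>20)&(h[...,0]<36)&(h[...,1]>100)&(W[...,2]>60)&(W[...,2]<80)&(W[...,0]>480)&(W[...,0]<600)&(W[...,1]>-30)&(W[...,1]<60)
r=cv2.minAreaRect(W[M][:,:2].astype(np.float32));print('packtop',M.sum(),r,W[M][:,2].mean())
for n,u,v in(('jar',480,343),('flat',485,378),('tape',543,391)): print(n,W[int(v*.64),int(u*.64)].round(1))
```

```text
16.5833 [ 398.2 -110.4  138.7] [ 0.4 -0.3 -0.1] 85.35020942804748
yellow x 508.5 588.0
hook 103 [593.33388952  10.33497086  76.06611855]
packtop 355 ((544.1152954101562, 18.371158599853516), (50.40738296508789, 85.48539733886719), 81.61262512207031) 71.291277219966
jar [ 403.  -331.8   80.3]
flat [ 342.9 -341.6   56.5]
tape [ 318.1 -448.4   35. ]
```

```bash
python3 -c "
from cell import workorder
print(workorder.finish_job())"
```

```text
the job is handed in; nothing more can be done
None
```

The job is handed in at about 16.6 s: the full pack is latched home on the lamp's rail (a 6 N pull did not shift it), the gripper is open and clear, and the flat pack, jar and tape measure have not moved.

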